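Proof-tug spring clips in the mosaic studio and pull out the weak one

TASK

Three spring clips stand on the plywood jig, each biting a wooden test strip, and one of the three has gone weak. Going along from the robot's left to its right, pull on the strip of each clip, straight away from the clip, with about 8 N (never more than 12 N, which strains the springs): a good clip holds, the weak one lets its strip slide. Draw the strip of the weak clip right out and leave that strip on the jig board, and once all three have been tried put the weak clip in the shallow grey plastic tray; disturb nothing else.

Things in the scene. Friction and masses are not known exactly. Their poses are not given: they have to be found in the camera images.
- jig: plywood board fixed to the bench, 240 (x) x 370 (y) x 15 mm thick; origin at the centre of its underside; its x axis points away from the robot (with some yaw), y to the robot's left. The clips stand on it with their spines 76 to 81 mm beyond its centre along x, side by side 118 mm apart along y; the strips point to its -x. Free board lies in front of the strips
- stop_left: slotted wooden stop on the jig at +y, the robot's left: two blocks, each 8 (x) x 22 (y) x 34 mm high, with a 10 mm slot between them through which the strip passes; origin at the middle of the slot, on the board's top. A clip stands 1 to 6 mm behind its far (+x) side and is drawn against it when its strip is pulled to -x; it then gives way on a spring, by 3 mm at 8 N
- stop_mid: slotted wooden stop on the jig at the middle: two blocks, each 8 (x) x 22 (y) x 34 mm high, with a 10 mm slot between them through which the strip passes; origin at the middle of the slot, on the board's top. A clip stands 1 to 6 mm behind its far (+x) side and is drawn against it when its strip is pulled to -x; it then gives way on a spring, by 3 mm at 8 N
- stop_right: slotted wooden stop on the jig at -y, the robot's right: two blocks, each 8 (x) x 22 (y) x 34 mm high, with a 10 mm slot between them through which the strip passes; origin at the middle of the slot, on the board's top. A clip stands 1 to 6 mm behind its far (+x) side and is drawn against it when its strip is pulled to -x; it then gives way on a spring, by 3 mm at 8 N
- clip_a_grip (a point): centre (22 mm up) of the spine of a loose upright steel spring clip, 120 g. Spine: rigid block 24 (x) x 36 (y) x 44 mm high, grip it across y. Jaws reach 52 mm to -x (26 mm wide at the tips), tails 32 mm to +x (40 mm wide). Axes as the jig's. All clips look alike; any may stand at any stop. A good one lets its strip slip only above 14 N of pull, the weak one at 3 to 7 N
- clip_b_grip (a point): centre (22 mm up) of the spine of a loose upright steel spring clip, 120 g. Spine: rigid block 24 (x) x 36 (y) x 44 mm high, grip it across y. Jaws reach 52 mm to -x (26 mm wide at the tips), tails 32 mm to +x (40 mm wide). Axes as the jig's. All clips look alike; any may stand at any stop. A good one lets its strip slip only above 14 N of pull, the weak one at 3 to 7 N
- clip_c_grip (a point): centre (22 mm up) of the spine of a loose upright steel spring clip, 120 g. Spine: rigid block 24 (x) x 36 (y) x 44 mm high, grip it across y. Jaws reach 52 mm to -x (26 mm wide at the tips), tails 32 mm to +x (40 mm wide). Axes as the jig's. All clips look alike; any may stand at any stop. A good one lets its strip slip only above 14 N of pull, the weak one at 3 to 7 N
- strip_a_grip (a point): centre (22 mm up) of the grip block of the loose 35 g wooden strip in clip_a: block 24 (x) x 12 (y) x 44 mm high, on the jig, grip it across y; a tongue 4 mm thick, 30 mm high runs to +x, its end 96 mm from this point. At first this point is 118 mm to -x of the clip's centre and the tongue is 30 mm deep in the jaws: free once pulled 30 mm to -x. Axes as the clip's
- strip_b_grip (a point): centre (22 mm up) of the grip block of the loose 35 g wooden strip in clip_b: block 24 (x) x 12 (y) x 44 mm high, on the jig, grip it across y; a tongue 4 mm thick, 30 mm high runs to +x, its end 96 mm from this point. At first this point is 118 mm to -x of the clip's centre and the tongue is 30 mm deep in the jaws: free once pulled 30 mm to -x. Axes as the clip's
- strip_c_grip (a point): centre (22 mm up) of the grip block of the loose 35 g wooden strip in clip_c: block 24 (x) x 12 (y) x 44 mm high, on the jig, grip it across y; a tongue 4 mm thick, 30 mm high runs to +x, its end 96 mm from this point. At first this point is 118 mm to -x of the clip's centre and the tongue is 30 mm deep in the jaws: free once pulled 30 mm to -x. Axes as the clip's
- tray_in (a point): centre of the inner floor (5 mm above the bench) of the shallow grey plastic tray fixed to the bench, 170 x 170 x 40 mm high outside, walls 5 mm; it stands left or right of the jig; axes along its sides
- chip_box: bystander: square wooden box full of mosaic chips, 160 x 160 x 50 mm high, on the other side of the jig; origin at the centre of its underside
- glue: bystander: white glue bottle, 58 mm wide, 162 mm high; origin at the centre of its underside
- can: bystander: drinks can, 66 mm wide, 120 mm high; origin at the centre of its underside
Things that resemble listed ones, but are neither listed nor needed, are in the scene too. Leave any green look-alike of the part that bears clip_c_grip alone.

How it is judged (in metres and radians):
On the way, in this order (a step that is already met when the one before it is completed fails the run):
1. the strip at the left-hand stop is tugged, so that a good clip bears on its stop with more than 3 N, or the weak one with more than 1 N ((contact force between stop_left and clip_a above 3 N or contact force between stop_left and clip_b above 3 N or contact force between stop_left and clip_c above 1 N)), for 0.05 s.
2. the strip at the middle stop is tugged, so that a good clip bears on its stop with more than 3 N, or the weak one with more than 1 N ((contact force between stop_mid and clip_a above 3 N or contact force between stop_mid and clip_b above 3 N or contact force between stop_mid and clip_c above 1 N)), for 0.05 s.
3. the strip at the right-hand stop is tugged, so that a good clip bears on its stop with more than 3 N, or the weak one with more than 1 N ((contact force between stop_right and clip_a above 3 N or contact force between stop_right and clip_b above 3 N or contact force between stop_right and clip_c above 1 N)), for 0.05 s.
4. only then is the weak clip put in the tray (x of clip_c_grip in the frame of tray_in between -0.065 and 0.065 m and y of clip_c_grip in the frame of tray_in between -0.065 and 0.065 m and z of clip_c_grip in the frame of tray_in below 0.04 m), for 0.1 s.
At the end, for the whole second after the job is handed in: The weak clip rests in the tray (its centre within 65 mm of the tray's centre along each side and less than 40 mm above its floor), its strip rests on the jig board, both still; the two good clips are within 25 mm of where they stood and still hold their strips (slipped by no more than 12 mm) (all of step 4 and distance of each of clip_a_grip, clip_b_grip from where it was at the start of the episode below 0.025 m and x of strip_a_grip in the frame of clip_a_grip between -0.13 and -0.104 m and x of strip_b_grip in the frame of clip_b_grip between -0.13 and -0.104 m and x of strip_c_grip in the frame of jig between -0.13 and 0.13 m and y of strip_c_grip in the frame of jig between -0.19 and 0.19 m and z of strip_c_grip in the frame of jig between 0 and 0.06 m and linear speed of each of clip_c, strip_c below 0.03 m/s); the robot touches nothing.
It fails at once if a clip is pulled against its stop with more than 13 N (contact force between any of stop_left, stop_mid, stop_right and clip_a above 13 N or contact force between any of stop_left, stop_mid, stop_right and clip_b above 13 N or contact force between any of stop_left, stop_mid, stop_right and clip_c above 13 N).
It fails at once if the strip of a good clip is dragged more than 12 mm out of its jaws (x of strip_a_grip in the frame of clip_a_grip below -0.13 m or x of strip_b_grip in the frame of clip_b_grip below -0.13 m).
It fails at once if a bystander (chip box, glue bottle, can) is moved more than 30 mm (distance of any of chip_box, glue, can from where it was at the start of the episode above 0.03 m).
It also fails if it takes over 72 s, if anything falls off the work surface, if the arm or the gripper's body presses on something with over 40 N, if the wrist force passes 120 N, or if a joint passes its speed limit or range.

ROBOT

A 6-joint arm with a two-finger parallel gripper is mounted at the origin on the work surface. World frame = base frame: x ahead of the robot, y to its left, z up, the work surface at z = 0. Lengths are in m, angles in degrees, forces in N, time in s.
With the tool pointing down it reaches from about 0.35 to 0.85 m from the base axis. Payload 8.1 kg.
Tool frame: the origin (TCP) lies on the centre line of the jaws, within the pads' length; the fingertips stand 8 mm ahead of it and the grasp point (between the pads) lies 11 mm behind it; z points along the fingers, y is the direction in which the jaws open and shut (so a half turn about z gives the same grasp; the last joint's range is limited). The gripper opens to 85 mm and grips with 20 to 120 N. Pads are 22 mm wide; open, the fingers measure 114 mm over their backs; the gripper's body (76 mm by 85 mm) begins 54 mm behind the grasp point. The pads swing forward as they close: fully open they stand 13 mm farther back than shut.
Start: joints at [63.976, 7.471, 85.268, -0, 87.261, -4.893], TCP at [0.216, 0.56, 0.239] pointing down, gripper open.
Joint ranges: [-169.43, 169.43], [-51.17, 129.36], [1.28, 143.12], [-76.62, 256.62], [0, 156.53], [-152.29, 152.29]. Speed limits (degrees/s): [136.94, 136.94, 159.86, 180, 180, 180].

INTERFACE

Orientations are given as a 3x3 rotation matrix whose columns are the frame's x, y, z axes.
In Python, from station import env, viewer, sign_off, finder gives the robot as it stands.
- The arm moves only by the tool servo_tool, never from a script. Its argument "commands" is a list of rows, each a list of 2 entries, a list of its own where there are three numbers: the shift along the tool's x, y, z in mm, then the turn about the tool's z in degrees. In form: [[[x, y, z], yaw], ...]. A call has 1 to 10 rows; each row shifts and turns the commanded pose from where the row before left it, along the tool's axes as they then stand; what a row does not reach is not made up. A row lasts 1/10 s, in which the tool goes at most 50 mm and 8.59 degrees, less where a joint would pass 70% of its speed; a pose out of reach is approached as far as the arm can. A call with a gripper value outside its range is refused whole. "claw" is the opening in per cent of the stroke, from 0 (shut) to 100 (fully open), set as the call begins (left out, the last holds). The fingers move at their own pace and stop on an object; "grip_force" is the grip in N (left out, the last holds). Time passes only in rows, so rows that do not move let the fingers close. It gives the time, the measured TCP pose, the force and the opening at its end, in the units of the state.
- env.state(): the state, without advancing time (a new reading comes with each control period).
- viewer.camera(name): name is "scene" or "top" or "wrist"; returns the picture (384x512x3 uint8, red, green, blue); there is no depth.
- viewer.get_calibration(name): a dict with "camera_matrix" (3x3 intrinsics, pixels), "origin" and "attitude" of the camera in the world. Camera axes: x right, y up, looking along -z (the intrinsics and any distortion apply to the point x, -y, -z); pixel columns grow to the right and rows downward; lengths in m; the calibration is good to about 2 mm. A picture is of the moment at which its call begins: read the wrist's pose just before it. get_calibration takes no time and is no camera call; for the wrist camera it gives the pose at the moment of the call.
- sign_off(): hands the job in, once; it reports no verdict.
Trained networks look in the newest picture that a camera, given by its name, has taken for a name from the list of things; names that differ only in an ending like _2 or _b are one class to them, and where a whole thing is asked for, a point or a joint stands for the part that bears it (a point fixed in the world has none). Each returns a list of dicts, best first, with "conf" (0 to 1); they miss things now and then, are a little off and sometimes report something else, mostly with a low value. They report only what shows in the picture. A call takes as long as a camera call. They do not tell look-alikes from the thing itself.
- finder.find_in(camera, target): "point" ([x, y, z] in m, in world coordinates, good to about 4 mm: the middle of the surface that is visible of it).
- finder.cut_out(camera, target): "pixels" (384x512 bool, what is visible of it).
The state is a dict: "t": time; "joint_pos": joint angles; "joint_velocities": joint speeds; "tau": joint torques, N m; "ee_pos": TCP position; "orientation": TCP orientation; "contact_force": force on the tool from outside, world axes, zero at the start; "wrist_torque": the same for the moment, N m; "opening": opening from 0.0 (shut) to 1.0 (fully open).
Only numpy, scipy, OpenCV 4.12 (cv2) and the standard library are available. Lean on these libraries where they do the work, as an engineer would, in place of code of your own. Each camera call takes 0.05 s, during which the arm holds its last target.

## Working session

There is one attempt and no reset: what is moved stays moved. The work goes in short steps, Python scripts to look and compute and a tool call to move; the robot and the scene stay as the last step left them, time stands still between calls to the robot, and variables do not carry over. Pictures are saved under pics/ and viewed, and the job is handed in when it is done.

Besides the shell and the picture viewer there is one more tool, called after ">>>" as name([rows], argument=value, ...), one row to a line, values as JSON. servo_tool: Moves the arm, as the interface text tells. Its arguments: {"type":"object","properties":{"commands":{"type":"array"},"claw":{"type":"number"},"grip_force":{"type":"number"}},"required":["commands"]}

```bash
mkdir -p pics; ls; cat > h.py <<'E'
import numpy as np, cv2
from station import env, viewer, sign_off, finder
def shot(n,f):
    im=viewer.camera(n); cv2.imwrite('pics/'+f,cv2.cvtColor(im,cv2.COLOR_RGB2BGR)); return im
E
python3 - <<'E'
from h import *
s=env.state(); print(s['t'],s['ee_pos'],s['orientation'],s['contact_force'],s['opening'])
for n in ['scene','top']:
    shot(n,n+'0.png'); c=viewer.get_calibration(n); print(n,{k:np.round(v,4).tolist() for k,v in c.items() if not isinstance(v,str)})
    for t in ['jig','stop_left','clip_a_grip','strip_a_grip','tray_in','chip_box','glue','can']:
        print(n,t,[(np.round(d['point'],3).tolist(),round(d['conf'],2)) for d in finder.find_in(n,t)])
print(env.state()['t'])
E
```

```text
pics
0.0 [0.21605984 0.55919187 0.23823502] [[-9.32758018e-01  3.60502184e-01 -8.09704856e-04]
 [ 3.60503055e-01  9.32756600e-01 -1.63500351e-03]
 [ 1.65835211e-04 -1.81696371e-03 -9.99998336e-01]] [ 0.06110139 -0.77521251  0.98987368] 1.000412395435608
scene {'camera_matrix': [[364.6164, 0.0, 260.8799], [0.0, 364.6164, 188.1577], [0.0, 0.0, 1.0]], 'origin': [1.1778, 0.5474, 0.5912], 'attitude': [[-0.6639, -0.4198, 0.6189], [0.7477, -0.3594, 0.5583], [-0.0119, 0.8334, 0.5525]]}
scene jig [([0.617, 0.036, 0.013], 0.64), ([0.748, 0.328, 0.086], 0.53)]
scene stop_left [([0.63, 0.117, 0.034], 0.58)]
scene clip_a_grip [([0.689, 0.104, 0.045], 0.82)]
scene strip_a_grip [([0.747, 0.328, 0.087], 0.54), ([0.58, 0.101, 0.046], 0.52)]
scene tray_in [([0.475, 0.374, 0.006], 0.93)]
scene chip_box [([0.55, -0.358, 0.032], 0.65), ([0.615, 0.037, 0.011], 0.24)]
scene glue [([0.747, 0.328, 0.088], 0.85)]
scene can [([0.741, -0.29, 0.076], 0.57)]
top {'camera_matrix': [[361.1367, 0.0, 258.3368], [0.0, 361.1367, 191.4338], [0.0, 0.0, 1.0]], 'origin': [0.4974, -0.0149, 1.0809], 'attitude': [[-0.0165, 0.9976, -0.0668], [-0.9997, -0.0176, -0.0162], [-0.0173, 0.0665, 0.9976]]}
top jig [([0.58, -0.017, 0.017], 0.71)]
top stop_left [([0.583, 0.099, 0.053], 0.44), ([0.62, 0.105, 0.052], 0.4)]
top clip_a_grip []
top strip_a_grip []
top tray_in [([0.478, 0.376, 0.006], 0.87)]
top chip_box [([0.532, -0.372, 0.03], 0.62)]
top glue [([0.714, 0.305, 0.104], 0.63)]
top can [([0.719, -0.3, 0.117], 0.84)]
0.9
```

View pics/scene0.png

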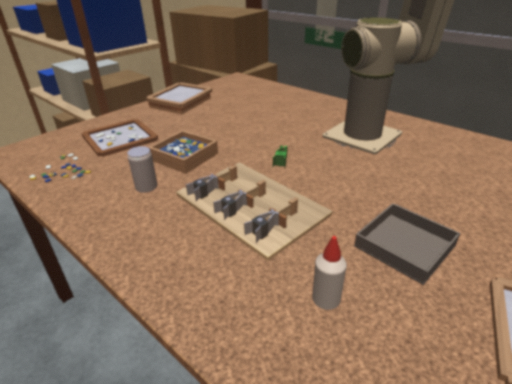

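View pics/top0.png

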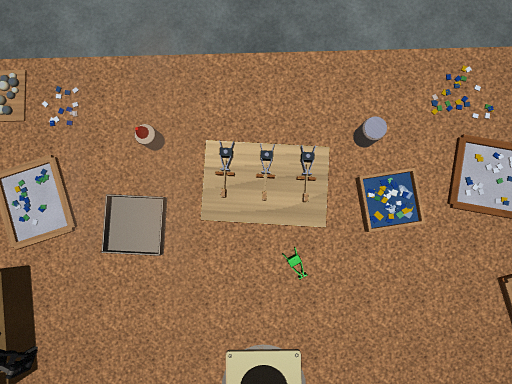

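The top view shows the jig at about (265,184), with three dark clips at (227,153), (267,155) and (308,157). Their strips point down the image to about (223,193), (264,197) and (305,197). The tray is at (134,225), the glue bottle at (145,133), the can at (374,129) and the chip box at (389,200). The only look-alike is the green clip at (296,263), which I'll leave alone. Next I'll fit the jig pose and look closer.

```bash
cat >> h.py <<'E'
def back(cal,uv,z):
    K=np.array(cal['camera_matrix']);o=np.array(cal['origin']);R=np.array(cal['attitude'])
    d=np.linalg.inv(K)@np.array([uv[0],uv[1],1.]); d=R@np.array([d[0],-d[1],-d[2]])
    return o+d*(z-o[2])/d[2]
def proj(cal,P):
    K=np.array(cal['camera_matrix']);o=np.array(cal['origin']);R=np.array(cal['attitude'])
    p=R.T@(np.array(P)-o); q=K@np.array([p[0],-p[1],-p[2]]); return q[:2]/q[2]
E
python3 - <<'E'
from h import *
im=shot('top','top1.png'); cal=viewer.get_calibration('top'); print({k:v for k,v in cal.items() if 'dist' in k})
for t in ['jig','tray_in']:
    m=finder.cut_out('top',t)[0]['pixels'].astype(np.uint8)
    c=max(cv2.findContours(m,0,2)[0],key=cv2.contourArea)
    r=cv2.minAreaRect(c); b=cv2.boxPoints(r); z=0.015 if t=='jig' else 0.04
    W=np.array([back(cal,p,z) for p in b]); print(t,np.round(b,1).tolist(),np.round(W[:,:2],4).tolist(),W.mean(0).round(4))
    d=[np.linalg.norm(W[i]-W[(i+1)%4]) for i in range(4)];print(np.round(d,4)); 
    for i in range(4):
        e=W[(i+1)%4]-W[i];print(np.degrees(np.arctan2(e[1],e[0])).round(2),end=' ')
    print()
c=im[135:235,190:340]; cv2.imwrite('pics/crop1.png',cv2.cvtColor(cv2.resize(c,None,fx=5,fy=5,interpolation=cv2.INTER_CUBIC),cv2.COLOR_RGB2BGR))
for t in ['strip_a_grip','clip_a_grip','stop_left']:
  for d in finder.cut_out('top',t): 
    ys,xs=np.where(d['pixels']);print(t,d['conf'],xs.mean(),ys.mean(),xs.min(),xs.max(),ys.min(),ys.max())
E
```

```text
{}
jig [[200.1999969482422, 219.89999389648438], [204.8000030517578, 138.5], [329.6000061035156, 145.60000610351562], [325.0, 226.89999389648438]] [[0.4876, 0.1753], [0.7303, 0.1601], [0.7017, -0.2118], [0.4611, -0.1913]] [ 0.5952 -0.0169  0.015 ]
[0.2432 0.3731 0.2414 0.3676]
-3.57 -94.4 175.14 85.87 
tray_in [[101.30000305175781, 252.39999389648438], [104.4000015258789, 193.3000030517578], [166.8000030517578, 196.60000610351562], [163.60000610351562, 255.6999969482422]] [[0.3992, 0.4569], [0.5694, 0.4499], [0.5567, 0.2677], [0.3872, 0.2766]] [0.4781 0.3628 0.04  ]
[0.1703 0.1827 0.1697 0.1807]
-2.34 -94.0 177.0 86.19 
strip_a_grip 0.59 223.8 188.5090909090909 221 226 172 196
clip_a_grip 0.54 226.6822429906542 156.1448598130841 220 233 143 171
stop_left 0.69 369.8123287671233 131.76027397260273 353 386 117 147
stop_left 0.47 227.88235294117646 173.5 218 234 172 175
```

View pics/crop1.png

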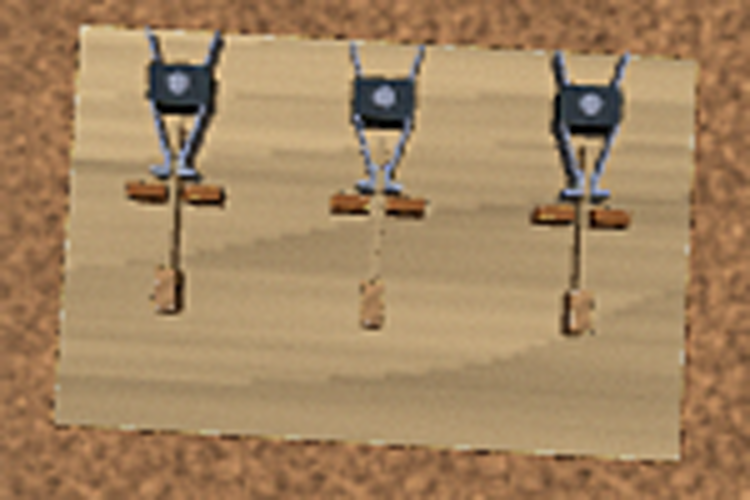

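```bash
python3 - <<'E'
from h import *
cal=viewer.get_calibration('top')
f=lambda p,z: back(cal,(p[0]/5+190-.4,p[1]/5+135-.4),z)
S=[f(p,.059) for p in [(167,288),(371,303),(578,312)]]
T=[f(p,.049) for p in [(176,194),(378,206),(581,216)]]
C=[f(p,.059) for p in [(181,87),(384,102),(589,107)]]
for n,A in zip('STC',(S,T,C)): print(n,np.round(A,4).tolist())
for a,b in [(C[0],S[0]),(C[1],S[1]),(C[2],S[2])]: 
    e=a-b; print(np.linalg.norm(e[:2]),np.degrees(np.arctan2(e[1],e[0])))
e=C[2]-C[0];print(np.degrees(np.arctan2(e[1],e[0]))+90, np.linalg.norm(e)); e=T[2]-T[0];print(np.degrees(np.arctan2(e[1],e[0]))+90)
g=f((80,27),.015);print(g,f((695,62),.015),f((680,460),.015),f((55,423),.015))
E
```

```text
S [[0.5654, 0.1021, 0.059], [0.5548, -0.0137, 0.059], [0.5477, -0.1306, 0.059]]
T [[0.6202, 0.0975, 0.049], [0.6111, -0.0186, 0.049], [0.6032, -0.1348, 0.049]]
C [[0.6805, 0.0929, 0.059], [0.6696, -0.0231, 0.059], [0.6644, -0.1398, 0.059]]
0.11549950435107445 -4.558190821182234
0.11516322211314915 -4.698577248453484
0.11713672556475052 -4.499819159894254
-3.9493896479636703 0.2332100398809308
-4.182283535048526
[0.7258617  0.15773261 0.015     ] [ 0.69740683 -0.2087036   0.015     ] [ 0.46199556 -0.19301191  0.015     ] [0.48961797 0.17413151 0.015     ]
```

>>> servo_tool([
  [[0,0,0],-8.5],
  [[0,0,0],-8.4],
], claw=60, grip_force=40)

```text
t: 1.4
ee_pos: [0.2163, 0.5597, 0.2393]
orientation: [[-0.998, 0.068, 0.0], [0.068, 0.998, -0.0], [-0.0, -0.0, -1.0]]
contact_force: [-0.4, 0.1, 0.1]
opening: 0.691
```

>>> servo_tool([
  [[-30,-34,0],0.4],
  [[-35,-40,0],0],
  [[-35,-40,0],0],
  [[-35,-40,0],0],
  [[-35,-40,0],0],
  [[-35,-40,0],0],
  [[-35,-40,0],0],
  [[-35,-40,0],0],
  [[-35,-40,0],0],
  [[-35,-40,0],0],
])

```text
t: 2.4
ee_pos: [0.5127, 0.1602, 0.2396]
orientation: [[-0.997, 0.081, 0.001], [0.081, 0.997, 0.0], [-0.001, 0.0, -1.0]]
contact_force: [1.1, 1.3, 0.4]
opening: 0.599
```

>>> servo_tool([
  [[-24,-24,20],0],
  [[-10,-14,20],0],
  [[0,0,20],0],
  [[0,0,0],0],
  [[0,0,0],0],
])

```text
t: 2.9
ee_pos: [0.5422, 0.1216, 0.1794]
orientation: [[-0.997, 0.081, -0.001], [0.081, 0.997, -0.0], [0.001, -0.0, -1.0]]
contact_force: [-0.1, 0.5, 0.1]
opening: 0.597
```

```bash
python3 - <<'E'
from h import *
s=env.state(); print(s['t'],s['ee_pos'],s['orientation'].tolist(),s['contact_force'],s['opening'])
shot('wrist','w0.png'); cal=viewer.get_calibration('wrist'); print(np.array(cal['origin']))
for t in ['strip_a_grip','clip_a_grip']:
    for d in finder.find_in('wrist',t): print(t,np.round(d['point'],4),d['conf'])
E
```

```text
2.9 [0.54221309 0.12156217 0.17938578] [[-0.9967421380238528, 0.08064933743702088, -0.0008914362615965062], [0.08064938663091475, 0.9967425324841298, -1.9317889269947476e-05], [0.000886974461961572, -9.114874197135182e-05, -0.9999996024840264]] [-0.08379061  0.53714083  0.14048319] 0.5969158879945925
[0.47736187 0.12872082 0.31468052]
strip_a_grip [0.5703 0.1056 0.0492] 0.93
clip_a_grip [0.6703 0.0996 0.0542] 0.72
```

View pics/w0.png

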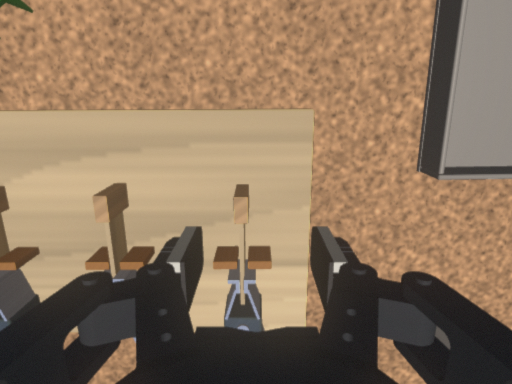

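The wrist view shows the left strip's block with its top face near (241,214). The stop is at (242,257) and the clip below it. The nearby tools are only the gripper's own fingers, and the green clip at (15,5) is out of the way. I'll zoom in to measure.

```bash
python3 - <<'E'
from h import *
im=cv2.imread('pics/w0.png'); c=im[170:330,70:330]; cv2.imwrite('pics/w0c.png',cv2.resize(c,None,fx=3,fy=3,interpolation=cv2.INTER_CUBIC))
cal=viewer.get_calibration('wrist')
for p,z in [((241,207),.059),((241,222),.059),((233,214),.059),((249,214),.059),((242,247),.049),((112,214),.059),((243,330),.059)]: print(p,back(cal,p,z).round(4))
a,b=back(cal,(313,112),.015),back(cal,(307,310),.015); e=b-a; print(np.degrees(np.arctan2(e[1],e[0])))
E
```

```text
(241, 207) [0.5647 0.1092 0.059 ]
(241, 222) [0.5782 0.1079 0.059 ]
(233, 214) [0.5704 0.1018 0.059 ]
(249, 214) [0.5715 0.1154 0.059 ]
(242, 247) [0.6064 0.1058 0.049 ]
(112, 214) [ 0.5621 -0.0008  0.059 ]
(243, 330) [0.6875 0.0996 0.059 ]
-3.687114035369379
```

View pics/w0c.png

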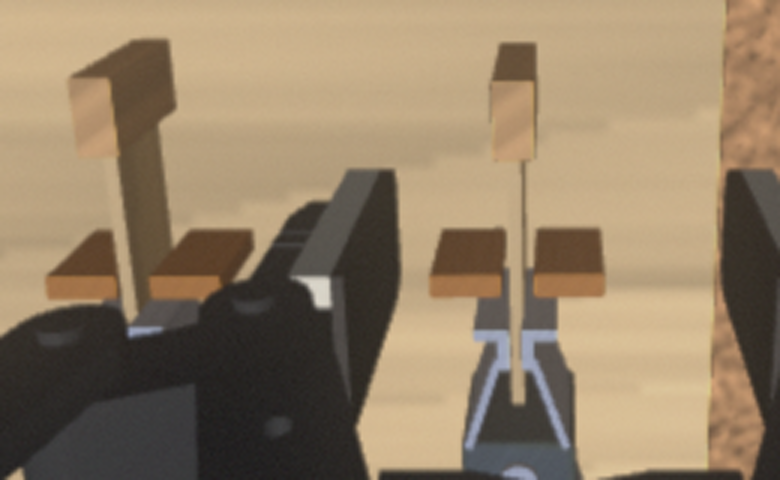

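```bash
python3 - <<'E'
from h import *
cal=viewer.get_calibration('wrist')
q=lambda p,z: back(cal,(p[0]/3+70-.3,p[1]/3+170-.3),z)
b=q((514,119),.059); print('block',b.round(4), 'mid', q((97,118),.059).round(4))
print('corners',[q(p,.059).round(4).tolist() for p in [(490,80),(537,80),(495,160),(535,160)]])
print('stop top mid',q((519,283),.049).round(4))
s=env.state(); R=np.array(s['orientation']); print('shift', ((R.T@(np.array([b[0],b[1],.032])-s['ee_pos']))*1000).round(1))
E
```

```text
block [0.5668 0.109  0.059 ] mid [ 0.557  -0.0083  0.059 ]
corners [[0.5547, 0.1034, 0.059], [0.5558, 0.1165, 0.059], [0.5787, 0.1024, 0.059], [0.5796, 0.1139, 0.059]]
stop top mid [0.6237 0.1048 0.049 ]
shift [-24.1 -11.2 149.1]
```

>>> servo_tool([
  [[-12,-6,0],-0.5],
  [[-12,-5,20],0],
  [[0,0,30],0],
  [[0,0,25],0],
  [[0,0,10],0],
  [[0,0,0],0],
  [[0,0,0],0],
], claw=50)

```text
t: 3.75
ee_pos: [0.5667, 0.1087, 0.0957]
orientation: [[-0.997, 0.072, 0.002], [0.072, 0.997, 0.0], [-0.002, 0.0, -1.0]]
contact_force: [0.3, -0.6, 0.7]
opening: 0.497
```

```bash
python3 - <<'E'
from h import *
s=env.state(); print(s['t'],s['ee_pos'],s['contact_force'],s['opening'])
shot('wrist','w1.png')
E
```

```text
3.75 [0.5666647  0.10871275 0.0957042 ] [ 0.25281063 -0.59699207  0.66976789] 0.4967915748974647
```

View pics/w1.png

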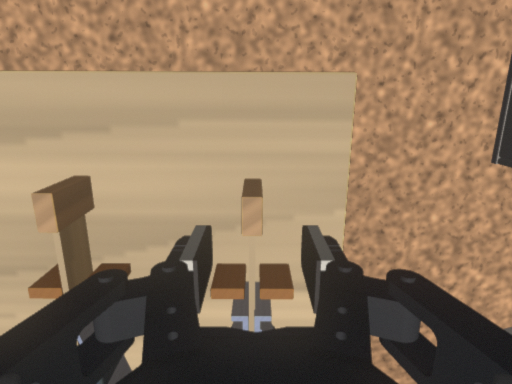

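```bash
python3 - <<'E'
from h import *
cal=viewer.get_calibration('wrist'); im=cv2.imread('pics/w1.png')
cv2.imwrite('pics/w1c.png',cv2.resize(im[165:335,180:340],None,fx=4,fy=4,interpolation=cv2.INTER_CUBIC))
for p,z in [((242,213),.059),((263,213),.059),((252.5,194),.059),((252.5,234),.059),((252.5,288),.049)]: print(p,back(cal,p,z).round(4))
print(proj(cal,[.5667,.1087,.059]), proj(cal,[.5667,.1087,.0957]))
E
```

```text
(242, 213) [0.5633 0.1026 0.059 ]
(263, 213) [0.5642 0.1145 0.059 ]
(252.5, 194) [0.5525 0.1094 0.059 ]
(252.5, 234) [0.5766 0.1076 0.059 ]
(252.5, 288) [0.6186 0.1043 0.049 ]
[253.18025381 217.83771457] [252.50902031 246.47317475]
```

View pics/w1c.png

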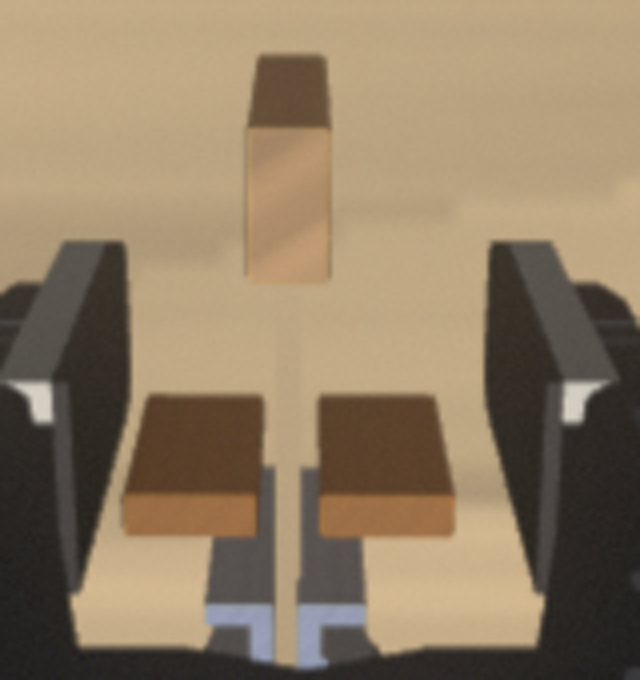

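>>> servo_tool([
  [[1,-2,20],0],
  [[0,0,22],0],
  [[0,0,16],0],
  [[0,0,5],0],
  [[0,0,0],0],
  [[0,0,0],0],
])

```text
t: 4.4
ee_pos: [0.5654, 0.1069, 0.0325]
orientation: [[-0.997, 0.072, 0.002], [0.072, 0.997, 0.0], [-0.002, 0.0, -1.0]]
contact_force: [-0.5, -0.6, 0.4]
opening: 0.502
```

```bash
python3 - <<'E'
from h import *
s=env.state(); print(s['t'],s['ee_pos'],s['contact_force'],s['opening'])
im=shot('wrist','w2.png')
cv2.imwrite('pics/w2c.png',cv2.cvtColor(cv2.resize(im[165:335,180:340],None,fx=4,fy=4,interpolation=cv2.INTER_CUBIC),cv2.COLOR_RGB2BGR))
E
```

```text
4.4 [0.5653542  0.10686296 0.03245303] [-0.47861812 -0.61607904  0.36518677] 0.5017799258942599
```

View pics/w2c.png

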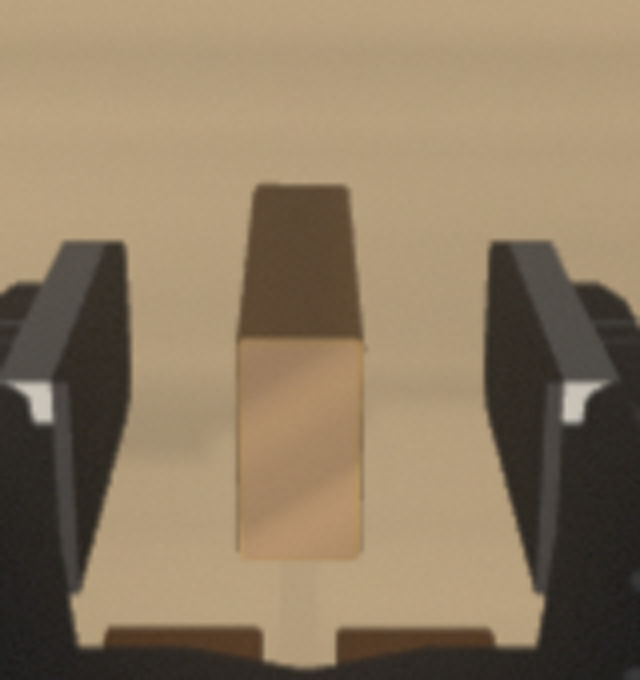

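>>> servo_tool([
  [[0,-0.8,0],0],
  [[0,0,0],0],
  [[0,0,0],0],
  [[0,0,0],0],
  [[0,0,0],0],
  [[0,0,0],0],
], claw=5, grip_force=40)

```text
t: 5.05
ee_pos: [0.565, 0.1059, 0.0321]
orientation: [[-0.997, 0.072, 0.001], [0.072, 0.997, -0.0], [-0.001, 0.0, -1.0]]
contact_force: [-1.0, -0.9, 6.4]
opening: 0.135
```

>>> servo_tool([
  [[0,0,0],0],
  [[0,0,0],0],
])

```text
t: 5.25
ee_pos: [0.565, 0.1059, 0.0321]
orientation: [[-0.997, 0.072, 0.001], [0.072, 0.997, -0.0], [-0.001, 0.0, -1.0]]
contact_force: [-1.1, -1.4, 5.7]
opening: 0.136
```

>>> servo_tool([
  [[0.5,0,0],0],
  [[0.5,0,0],0],
])

```text
t: 5.45
ee_pos: [0.5646, 0.106, 0.0321]
orientation: [[-0.997, 0.072, 0.002], [0.072, 0.997, 0.0], [-0.002, 0.0, -1.0]]
contact_force: [3.7, -0.7, 4.4]
opening: 0.133
```

>>> servo_tool([
  [[0,0,-0.3],0],
  [[0,0,0],0],
  [[0,0,0],0],
])

```text
t: 5.75
ee_pos: [0.5641, 0.1061, 0.0321]
orientation: [[-0.997, 0.072, 0.001], [0.072, 0.997, 0.0], [-0.001, 0.0, -1.0]]
contact_force: [3.4, -0.3, 4.8]
opening: 0.131
```

>>> servo_tool([
  [[0.5,0,0],0],
  [[0.5,0,0],0],
])

```text
t: 5.95
ee_pos: [0.5631, 0.1061, 0.0321]
orientation: [[-0.997, 0.072, 0.002], [0.072, 0.997, 0.0], [-0.002, 0.0, -1.0]]
contact_force: [3.5, 0.1, 5.3]
opening: 0.134
```

>>> servo_tool([
  [[0,0,-0.7],0],
  [[0,0,0],0],
  [[0,0,0],0],
])

```text
t: 6.25
ee_pos: [0.5621, 0.1061, 0.0321]
orientation: [[-0.997, 0.072, -0.001], [0.072, 0.997, -0.0], [0.001, -0.0, -1.0]]
contact_force: [-0.2, 0.7, 3.8]
opening: 0.135
```

>>> servo_tool([
  [[0.5,0,0],0],
  [[0.5,0,0],0],
])

```text
t: 6.45
ee_pos: [0.5613, 0.1061, 0.0322]
orientation: [[-0.997, 0.072, -0.0], [0.072, 0.997, -0.0], [0.0, -0.0, -1.0]]
contact_force: [2.4, 0.6, 2.4]
opening: 0.132
```

>>> servo_tool([
  [[0.5,0,-0.2],0],
  [[0.5,0,-0.2],0],
  [[0,0,0],0],
])

```text
t: 6.75
ee_pos: [0.5598, 0.1062, 0.0322]
orientation: [[-0.997, 0.072, -0.001], [0.072, 0.997, -0.0], [0.001, -0.0, -1.0]]
contact_force: [0.9, -0.7, 0.7]
opening: 0.138
```

>>> servo_tool([
  [[0.5,0,0],0],
  [[0.5,0,0],0],
  [[0,0,0],0],
])

```text
t: 7.05
ee_pos: [0.5592, 0.1063, 0.0324]
orientation: [[-0.997, 0.072, -0.0], [0.072, 0.997, -0.0], [0.0, -0.0, -1.0]]
contact_force: [1.9, -0.5, -3.0]
opening: 0.13
```

>>> servo_tool([
  [[0.5,0,0.2],0],
  [[0.3,0,0],0],
  [[0,0,0],0],
])

```text
t: 7.35
ee_pos: [0.5586, 0.1063, 0.0324]
orientation: [[-0.997, 0.072, 0.0], [0.072, 0.997, -0.0], [-0.0, -0.0, -1.0]]
contact_force: [3.6, -0.3, -3.3]
opening: 0.133
```

>>> servo_tool([
  [[0.5,0,0],0],
  [[0.3,0,0],0],
  [[0,0,0],0],
])

```text
t: 7.65
ee_pos: [0.558, 0.1064, 0.0325]
orientation: [[-0.997, 0.072, 0.0], [0.072, 0.997, -0.0], [-0.0, -0.0, -1.0]]
contact_force: [5.4, 0.0, -4.1]
opening: 0.132
```

>>> servo_tool([
  [[0.5,0,0.2],0],
  [[0.3,0,0.2],0],
  [[0,0,0],0],
])

```text
t: 7.95
ee_pos: [0.5577, 0.1064, 0.0324]
orientation: [[-0.997, 0.072, 0.001], [0.072, 0.997, -0.0], [-0.001, 0.0, -1.0]]
contact_force: [5.4, 0.3, -3.8]
opening: 0.135
```

>>> servo_tool([
  [[0.4,0,0],0],
  [[0,0,0],0],
  [[0,0,0],0],
])

```text
t: 8.25
ee_pos: [0.5573, 0.1064, 0.0324]
orientation: [[-0.997, 0.072, 0.001], [0.072, 0.997, 0.0], [-0.001, 0.0, -1.0]]
contact_force: [6.8, -0.1, -4.0]
opening: 0.13
```

>>> servo_tool([
  [[0.4,0,0],0],
  [[0.2,0,0],0],
  [[0,0,0],0],
])

```text
t: 8.55
ee_pos: [0.5569, 0.1065, 0.0324]
orientation: [[-0.997, 0.072, 0.002], [0.072, 0.997, -0.0], [-0.002, 0.0, -1.0]]
contact_force: [7.4, -1.2, -3.9]
opening: 0.133
```

>>> servo_tool([
  [[0.3,0,0],0],
  [[0,0,0],0],
  [[0,0,0],0],
])

```text
t: 8.85
ee_pos: [0.5567, 0.1065, 0.0324]
orientation: [[-0.997, 0.072, 0.002], [0.072, 0.997, 0.0], [-0.002, 0.0, -1.0]]
contact_force: [8.1, -0.4, -4.5]
opening: 0.13
```

```bash
python3 - <<'E'
from h import *
im=shot('wrist','w3.png'); print(env.state()['contact_force'])
im2=shot('scene','s1.png')
cv2.imwrite('pics/s1c.png',cv2.cvtColor(cv2.resize(im2[130:270,160:350],None,fx=4,fy=4,interpolation=cv2.INTER_CUBIC),cv2.COLOR_RGB2BGR))
E
```

```text
[ 7.95961872 -0.6319255  -5.25774085]
```

View pics/s1c.png

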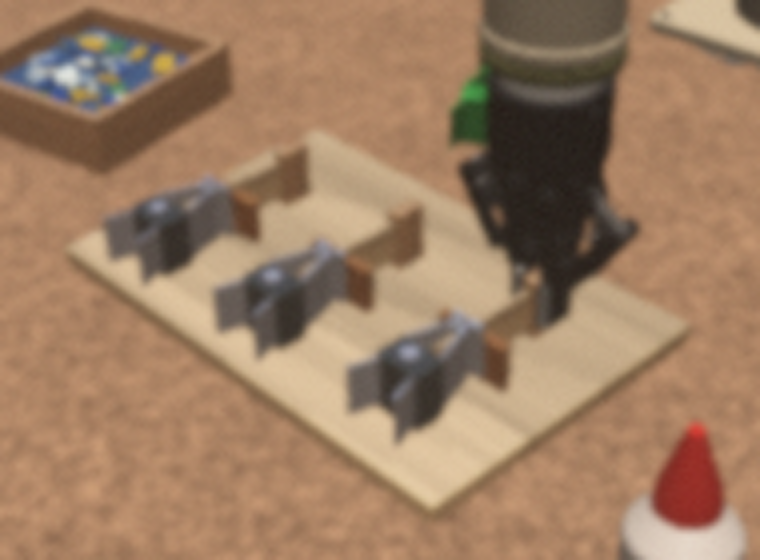

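>>> servo_tool([
  [[0.5,0,0.2],0],
  [[0,0,0],0],
  [[0,0,0],0],
])

```text
t: 9.25
ee_pos: [0.5565, 0.1065, 0.0324]
orientation: [[-0.997, 0.072, 0.003], [0.072, 0.997, -0.0], [-0.003, 0.0, -1.0]]
contact_force: [7.5, -1.1, -5.5]
opening: 0.134
```

>>> servo_tool([
  [[0,0,0],0],
  [[0,0,0],0],
])

```text
t: 9.45
ee_pos: [0.5565, 0.1065, 0.0324]
orientation: [[-0.997, 0.072, 0.003], [0.072, 0.997, 0.0], [-0.003, 0.0, -1.0]]
contact_force: [7.7, -0.6, -5.4]
opening: 0.134
```

>>> servo_tool([
  [[0.5,0,0],0],
  [[0,0,0],0],
  [[0,0,0],0],
])

```text
t: 9.75
ee_pos: [0.5561, 0.1065, 0.0324]
orientation: [[-0.997, 0.072, 0.003], [0.072, 0.997, 0.0], [-0.003, 0.0, -1.0]]
contact_force: [10.3, -0.7, -6.0]
opening: 0.136
```

>>> servo_tool([
  [[0.5,0,0],0],
  [[0,0,0],0],
  [[0,0,0],0],
])

```text
t: 10.05
ee_pos: [0.5558, 0.1066, 0.0324]
orientation: [[-0.997, 0.072, 0.003], [0.072, 0.997, 0.0], [-0.003, 0.0, -1.0]]
contact_force: [10.4, -0.6, -5.8]
opening: 0.136
```

The left clip holds at 10 N, so it's a good one. I'll ease off, open the gripper and go to the middle clip.

>>> servo_tool([
  [[-1,0,0.2],0],
  [[-1,0,0.2],0],
  [[-1,0,0.2],0],
  [[-1,0,0.2],0],
  [[-0.5,0,0],0],
  [[0,0,0],0],
])

```text
t: 10.65
ee_pos: [0.5589, 0.1064, 0.0321]
orientation: [[-0.997, 0.072, 0.0], [0.072, 0.997, 0.0], [-0.0, 0.0, -1.0]]
contact_force: [-1.4, 0.1, 7.2]
opening: 0.135
```

>>> servo_tool([
  [[0,0,0],0],
  [[0,0,0],0],
  [[0,0,0],0],
  [[0,0,0],0],
  [[0,0,0],0],
], claw=50)

```text
t: 11.15
ee_pos: [0.5585, 0.1064, 0.0309]
orientation: [[-0.997, 0.072, -0.001], [0.072, 0.997, -0.0], [0.001, -0.0, -1.0]]
contact_force: [-0.3, -0.7, -0.1]
opening: 0.498
```

>>> servo_tool([
  [[0,0,-20],0],
  [[0,0,-22],0],
  [[0,0,-22],0],
  [[0,0,0],0],
])

```text
t: 11.55
ee_pos: [0.5613, 0.1066, 0.0988]
orientation: [[-0.997, 0.072, 0.006], [0.072, 0.997, 0.001], [-0.006, 0.001, -1.0]]
contact_force: [0.5, 0.1, 0.6]
opening: 0.498
```

```bash
python3 - <<'E'
from h import *
s=env.state(); print(s['t'],s['ee_pos'],s['contact_force'],s['opening'])
shot('wrist','w4.png')
E
```

```text
11.55 [0.56126677 0.1066211  0.09883712] [0.53672159 0.11099507 0.58370184] 0.49758721030977165
```

View pics/w4.png

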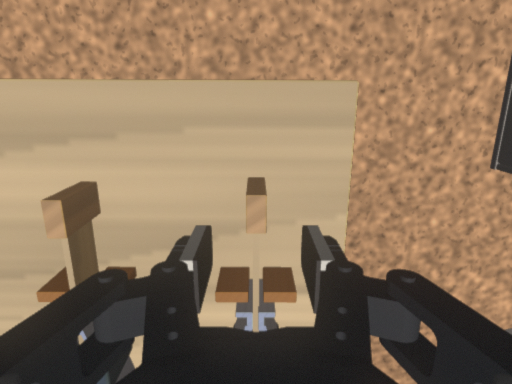

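>>> servo_tool([
  [[-0.5,-25,0],0],
  [[-0.5,-35,0],0],
  [[-0.5,-35,0],0],
  [[-0.5,-22.5,0],0],
  [[-0.5,0,0],0],
  [[0,0,0],0],
  [[0,0,0],0],
])

```text
t: 12.3
ee_pos: [0.5523, -0.0102, 0.0943]
orientation: [[-0.997, 0.072, -0.001], [0.072, 0.997, 0.001], [0.001, 0.0, -1.0]]
contact_force: [0.5, -0.2, -0.4]
opening: 0.5
```

```bash
python3 - <<'E'
from h import *
s=env.state(); print(s['t'],s['ee_pos'],s['contact_force'],s['opening'])
im=shot('wrist','w5.png')
cv2.imwrite('pics/w5c.png',cv2.cvtColor(cv2.resize(im[165:335,180:340],None,fx=4,fy=4,interpolation=cv2.INTER_CUBIC),cv2.COLOR_RGB2BGR))
E
```

```text
12.3 [ 0.55233471 -0.0101627   0.09429198] [ 0.48596148 -0.22042678 -0.44446664] 0.5002857032212416
```

View pics/w5c.png

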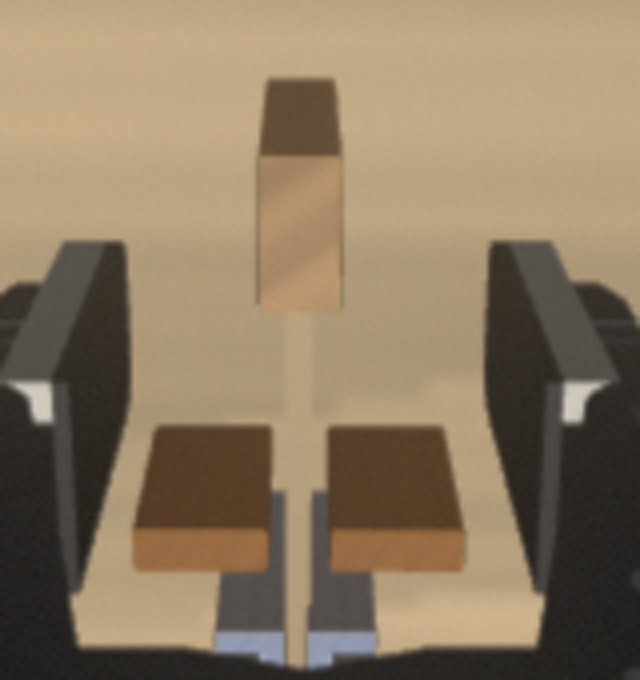

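>>> servo_tool([
  [[-2.5,-1,20],0],
  [[0,0,22],0],
  [[0,0,15],0],
  [[0,0,4],0],
  [[0,0,0],0],
  [[0,0,0],0],
])

```text
t: 12.95
ee_pos: [0.5558, -0.0121, 0.035]
orientation: [[-0.997, 0.072, 0.001], [0.072, 0.997, -0.0], [-0.001, -0.0, -1.0]]
contact_force: [-0.0, -0.8, -0.6]
opening: 0.497
```

>>> servo_tool([
  [[0,0,0],0],
  [[0,0,0],0],
  [[0,0,0],0],
  [[0,0,0],0],
  [[0,0,0],0],
  [[0,0,0],0],
], claw=5)

```text
t: 13.55
ee_pos: [0.5559, -0.0123, 0.0351]
orientation: [[-0.997, 0.072, 0.002], [0.072, 0.997, -0.0], [-0.002, -0.0, -1.0]]
contact_force: [-1.2, -0.9, 6.0]
opening: 0.137
```

>>> servo_tool([
  [[0,0,-0.5],0],
  [[0,0,-0.5],0],
  [[0,0,0],0],
])

```text
t: 13.85
ee_pos: [0.5553, -0.0123, 0.0352]
orientation: [[-0.997, 0.072, 0.0], [0.072, 0.997, -0.0], [-0.0, -0.0, -1.0]]
contact_force: [-0.2, -0.2, 1.0]
opening: 0.132
```

Gripped, with the vertical force near zero. Now I'll pull.

>>> servo_tool([
  [[0.5,0,0],0],
  [[0.5,0,0],0],
  [[0,0,0],0],
])

```text
t: 14.15
ee_pos: [0.5543, -0.0122, 0.0352]
orientation: [[-0.997, 0.072, 0.0], [0.072, 0.997, -0.0], [-0.0, -0.0, -1.0]]
contact_force: [1.1, 0.0, 0.6]
opening: 0.131
```

>>> servo_tool([
  [[0.5,0,0],0],
  [[0.5,0,0],0],
  [[0,0,0],0],
])

```text
t: 14.45
ee_pos: [0.5532, -0.0121, 0.0351]
orientation: [[-0.997, 0.072, 0.0], [0.072, 0.997, -0.0], [-0.0, -0.0, -1.0]]
contact_force: [1.4, 0.8, 1.3]
opening: 0.136
```

>>> servo_tool([
  [[0.4,0,0],0],
  [[0.4,0,0],0],
  [[0,0,0],0],
])

```text
t: 14.75
ee_pos: [0.5525, -0.012, 0.0352]
orientation: [[-0.997, 0.072, 0.0], [0.072, 0.997, -0.0], [-0.0, -0.0, -1.0]]
contact_force: [1.7, -0.0, 1.9]
opening: 0.131
```

>>> servo_tool([
  [[0.5,0,0],0],
  [[0.5,0,0],0],
  [[0,0,0],0],
])

```text
t: 15.05
ee_pos: [0.5516, -0.0119, 0.0352]
orientation: [[-0.997, 0.072, 0.001], [0.072, 0.997, -0.0], [-0.001, 0.0, -1.0]]
contact_force: [3.6, -1.1, 0.7]
opening: 0.137
```

>>> servo_tool([
  [[0.4,0,0],0],
  [[0.4,0,0],0],
  [[0,0,0],0],
])

```text
t: 15.35
ee_pos: [0.5508, -0.0119, 0.0352]
orientation: [[-0.997, 0.072, 0.001], [0.072, 0.997, 0.0], [-0.001, 0.0, -1.0]]
contact_force: [4.7, 0.1, -0.7]
opening: 0.131
```

>>> servo_tool([
  [[0.4,0,0],0],
  [[0.4,0,0],0],
  [[0,0,0],0],
])

```text
t: 15.65
ee_pos: [0.5502, -0.0118, 0.0352]
orientation: [[-0.997, 0.072, 0.001], [0.072, 0.997, -0.0], [-0.001, 0.0, -1.0]]
contact_force: [5.9, 0.4, -0.8]
opening: 0.131
```

>>> servo_tool([
  [[0.4,0,0],0],
  [[0.4,0,0],0],
  [[0,0,0],0],
])

```text
t: 15.95
ee_pos: [0.5496, -0.0118, 0.0352]
orientation: [[-0.997, 0.072, 0.001], [0.072, 0.997, -0.0], [-0.001, 0.0, -1.0]]
contact_force: [7.4, -0.0, -1.6]
opening: 0.13
```

>>> servo_tool([
  [[0.4,0,0],0],
  [[0.3,0,0],0],
  [[0,0,0],0],
])

```text
t: 16.25
ee_pos: [0.5491, -0.0118, 0.0352]
orientation: [[-0.997, 0.072, 0.002], [0.072, 0.997, -0.0], [-0.002, 0.0, -1.0]]
contact_force: [8.8, 0.6, -3.1]
opening: 0.134
```

>>> servo_tool([
  [[0.2,0,0],0],
  [[0,0,0],0],
  [[0,0,0],0],
])

```text
t: 16.55
ee_pos: [0.549, -0.0118, 0.0353]
orientation: [[-0.997, 0.072, 0.002], [0.072, 0.997, -0.0], [-0.002, 0.0, -1.0]]
contact_force: [8.8, -0.1, -4.4]
opening: 0.134
```

The middle clip's force rose steadily to 8.8 N and held, so it's good too. I'll release it and go to the right clip.

>>> servo_tool([
  [[-1,0,0.2],0],
  [[-1,0,0.2],0],
  [[-1,0,0.2],0],
  [[-0.8,0,0.2],0],
  [[0,0,0],0],
])

```text
t: 17.05
ee_pos: [0.5516, -0.012, 0.0351]
orientation: [[-0.997, 0.072, -0.001], [0.072, 0.997, -0.0], [0.001, -0.0, -1.0]]
contact_force: [-3.2, 0.5, 10.7]
opening: 0.131
```

>>> servo_tool([
  [[0,0,0],0],
  [[0,0,0],0],
  [[0,0,0],0],
  [[0,0,0],0],
  [[0,0,0],0],
], claw=50)

```text
t: 17.55
ee_pos: [0.5516, -0.0119, 0.034]
orientation: [[-0.997, 0.072, -0.001], [0.072, 0.997, 0.0], [0.001, 0.0, -1.0]]
contact_force: [0.5, 1.0, 0.2]
opening: 0.503
```

>>> servo_tool([
  [[0,0,-20],0],
  [[0,0,-22],0],
  [[0,0,-20],0],
  [[-1,-25,0],0],
  [[-1,-35,0],0],
  [[-1,-35,0],0],
  [[-0.5,-22.5,0],0],
  [[0,0,0],0],
  [[0,0,0],0],
])

```text
t: 18.45
ee_pos: [0.5467, -0.1296, 0.0961]
orientation: [[-0.997, 0.073, -0.0], [0.073, 0.997, 0.0], [0.0, 0.0, -1.0]]
contact_force: [0.0, -0.5, -0.8]
opening: 0.495
```

```bash
python3 - <<'E'
from h import *
s=env.state(); print(s['t'],s['ee_pos'],s['contact_force'],s['opening'])
im=shot('wrist','w6.png')
cv2.imwrite('pics/w6c.png',cv2.cvtColor(cv2.resize(im[165:335,180:340],None,fx=4,fy=4,interpolation=cv2.INTER_CUBIC),cv2.COLOR_RGB2BGR))
E
```

```text
18.45 [ 0.54671366 -0.12958001  0.09613199] [ 0.01134456 -0.53021213 -0.80210947] 0.49484663054552713
```

View pics/w6c.png

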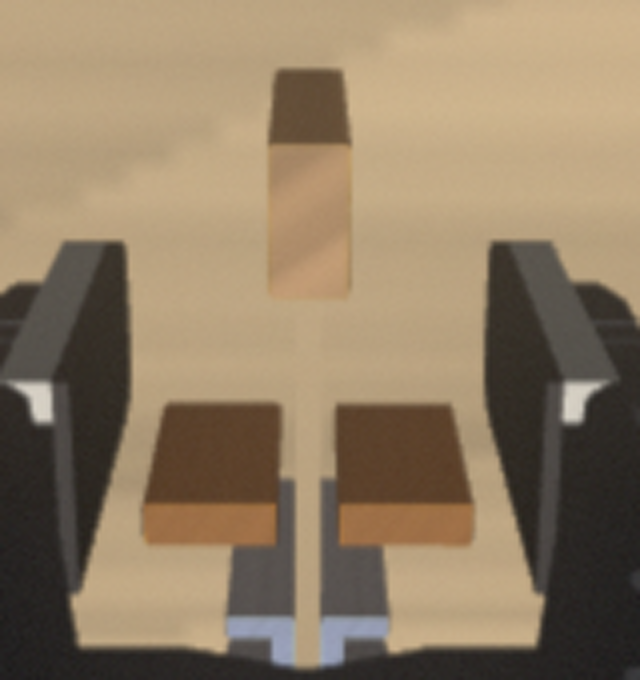

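>>> servo_tool([
  [[-1,0,20],0],
  [[0,0,22],0],
  [[0,0,15],0],
  [[0,0,4],0],
  [[0,0,0],0],
  [[0,0,0],0],
])

```text
t: 19.1
ee_pos: [0.5486, -0.1294, 0.0362]
orientation: [[-0.997, 0.072, 0.001], [0.072, 0.997, -0.0], [-0.001, -0.0, -1.0]]
contact_force: [0.6, -0.1, 0.3]
opening: 0.499
```

>>> servo_tool([
  [[0,0,0],0],
  [[0,0,0],0],
  [[0,0,0],0],
  [[0,0,0],0],
  [[0,0,0],0],
  [[0,0,0],0],
], claw=5)

```text
t: 19.7
ee_pos: [0.5487, -0.1298, 0.0363]
orientation: [[-0.997, 0.072, 0.002], [0.072, 0.997, -0.001], [-0.002, -0.0, -1.0]]
contact_force: [-0.8, 0.1, 6.0]
opening: 0.132
```

>>> servo_tool([
  [[0,0,-0.5],0],
  [[0,0,-0.5],0],
  [[0,0,0],0],
])

```text
t: 20.0
ee_pos: [0.548, -0.1295, 0.0364]
orientation: [[-0.997, 0.072, 0.0], [0.072, 0.997, -0.0], [-0.0, -0.0, -1.0]]
contact_force: [0.7, 0.3, 2.7]
opening: 0.134
```

>>> servo_tool([
  [[0.5,0,0],0],
  [[0.5,0,0],0],
  [[0,0,0],0],
])

```text
t: 20.3
ee_pos: [0.547, -0.1294, 0.0363]
orientation: [[-0.997, 0.072, 0.0], [0.072, 0.997, -0.0], [-0.0, -0.0, -1.0]]
contact_force: [1.0, -0.6, 1.1]
opening: 0.133
```

>>> servo_tool([
  [[0.5,0,0],0],
  [[0.5,0,0],0],
  [[0,0,0],0],
])

```text
t: 20.6
ee_pos: [0.5459, -0.1293, 0.0364]
orientation: [[-0.997, 0.072, 0.0], [0.072, 0.997, -0.0], [-0.0, -0.0, -1.0]]
contact_force: [0.9, -1.0, 2.6]
opening: 0.136
```

>>> servo_tool([
  [[0.5,0,0],0],
  [[0.5,0,0],0],
  [[0,0,0],0],
])

```text
t: 20.9
ee_pos: [0.5449, -0.1293, 0.0364]
orientation: [[-0.997, 0.072, 0.0], [0.072, 0.997, -0.0], [-0.0, -0.0, -1.0]]
contact_force: [2.2, 0.4, 2.1]
opening: 0.134
```

>>> servo_tool([
  [[0.5,0,0],0],
  [[0.5,0,0],0],
  [[0,0,0],0],
])

```text
t: 21.2
ee_pos: [0.5439, -0.1292, 0.0364]
orientation: [[-0.997, 0.072, 0.0], [0.072, 0.997, -0.0], [-0.0, -0.0, -1.0]]
contact_force: [1.2, -0.3, 1.7]
opening: 0.133
```

>>> servo_tool([
  [[0.5,0,0],0],
  [[0.5,0,0],0],
  [[0,0,0],0],
])

```text
t: 21.5
ee_pos: [0.543, -0.1291, 0.0364]
orientation: [[-0.997, 0.072, 0.0], [0.072, 0.997, -0.0], [-0.0, -0.0, -1.0]]
contact_force: [1.1, -0.5, 3.2]
opening: 0.133
```

>>> servo_tool([
  [[0.5,0,0],0],
  [[0.5,0,0],0],
  [[0,0,0],0],
])

```text
t: 21.8
ee_pos: [0.5421, -0.1291, 0.0364]
orientation: [[-0.997, 0.072, 0.0], [0.072, 0.997, -0.0], [-0.0, -0.0, -1.0]]
contact_force: [2.5, 0.1, 1.4]
opening: 0.135
```

>>> servo_tool([
  [[0.5,0,0],0],
  [[0.5,0,0],0],
  [[0,0,0],0],
])

```text
t: 22.1
ee_pos: [0.541, -0.129, 0.0364]
orientation: [[-0.997, 0.072, 0.0], [0.072, 0.997, -0.0], [-0.0, -0.0, -1.0]]
contact_force: [3.1, -0.3, 1.5]
opening: 0.132
```

>>> servo_tool([
  [[0.5,0,0],0],
  [[0.5,0,0],0],
  [[0,0,0],0],
])

```text
t: 22.4
ee_pos: [0.54, -0.1289, 0.0364]
orientation: [[-0.997, 0.072, 0.0], [0.072, 0.997, -0.0], [-0.0, -0.0, -1.0]]
contact_force: [3.1, 0.1, 2.4]
opening: 0.134
```

>>> servo_tool([
  [[0.5,0,0],0],
  [[0.5,0,0],0],
  [[0,0,0],0],
])

```text
t: 22.7
ee_pos: [0.5389, -0.1289, 0.0363]
orientation: [[-0.997, 0.072, 0.0], [0.072, 0.997, -0.0], [-0.0, -0.0, -1.0]]
contact_force: [4.8, 0.2, 1.9]
opening: 0.132
```

>>> servo_tool([
  [[0.5,0,0],0],
  [[0.5,0,0],0],
  [[0,0,0],0],
])

```text
t: 23.0
ee_pos: [0.538, -0.1288, 0.0364]
orientation: [[-0.997, 0.072, 0.0], [0.072, 0.997, -0.0], [-0.0, -0.0, -1.0]]
contact_force: [3.4, -0.6, 1.9]
opening: 0.133
```

>>> servo_tool([
  [[0.5,0,0],0],
  [[0.5,0,0],0],
  [[0,0,0],0],
])

```text
t: 23.3
ee_pos: [0.5369, -0.1287, 0.0364]
orientation: [[-0.997, 0.072, 0.0], [0.072, 0.997, -0.0], [-0.0, -0.0, -1.0]]
contact_force: [3.6, -0.3, 2.7]
opening: 0.135
```

```bash
python3 - <<'E'
from h import *
im=shot('wrist','w7.png')
cv2.imwrite('pics/w7c.png',cv2.cvtColor(cv2.resize(im[165:335,180:340],None,fx=4,fy=4,interpolation=cv2.INTER_CUBIC),cv2.COLOR_RGB2BGR))
im2=shot('scene','s2.png')
cv2.imwrite('pics/s2c.png',cv2.cvtColor(cv2.resize(im2[130:270,160:350],None,fx=4,fy=4,interpolation=cv2.INTER_CUBIC),cv2.COLOR_RGB2BGR))
E
```

```text
(no output)
```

View pics/s2c.png

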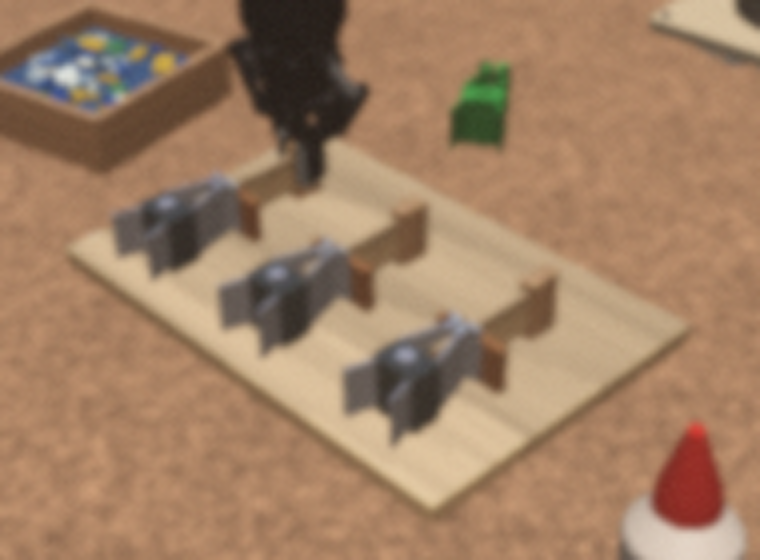

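The right clip's force levels off at about 3.5 N while the strip keeps coming, and the clip sits against its stop. It's the weak one. I'll draw the strip right out.

>>> servo_tool([
  [[2,0,0],0],
  [[2,0,0],0],
  [[2,0,0],0],
  [[2,0,0],0],
  [[2,0,0],0],
  [[2,0,0],0],
  [[2,0,0],0],
  [[2,0,0],0],
  [[2,0,0],0],
  [[2,0,0],0],
])

```text
t: 24.4
ee_pos: [0.5169, -0.1273, 0.0363]
orientation: [[-0.997, 0.072, 0.0], [0.072, 0.997, -0.0], [-0.0, -0.0, -1.0]]
contact_force: [3.8, 0.2, 2.9]
opening: 0.134
```

>>> servo_tool([
  [[3,0,0],0],
  [[3,0,0],0],
  [[3,0,0],0],
  [[3,0,0],0],
  [[3,0,0],0],
  [[3,0,0],0],
  [[3,0,0],0],
  [[3,0,0],0],
  [[0,0,0.5],0],
  [[0,0,0.5],0],
])

```text
t: 25.4
ee_pos: [0.4927, -0.1255, 0.0362]
orientation: [[-0.997, 0.072, -0.001], [0.072, 0.997, 0.0], [0.001, 0.0, -1.0]]
contact_force: [-5.5, 2.8, 22.1]
opening: 0.134
```

>>> servo_tool([
  [[0,0,0],0],
  [[0,0,0],0],
  [[0,0,0],0],
  [[0,0,0],0],
  [[0,0,0],0],
], claw=50)

```text
t: 25.9
ee_pos: [0.4927, -0.1254, 0.0349]
orientation: [[-0.997, 0.072, -0.001], [0.072, 0.997, 0.0], [0.001, 0.0, -1.0]]
contact_force: [-0.2, -0.0, 0.6]
opening: 0.499
```

>>> servo_tool([
  [[0,0,-20],0],
  [[0,0,-22],0],
  [[0,0,-30],0],
  [[0,0,-35],0],
  [[0,0,0],0],
  [[0,0,0],0],
])

```text
t: 26.5
ee_pos: [0.4938, -0.1258, 0.1433]
orientation: [[-0.997, 0.072, 0.002], [0.072, 0.997, -0.001], [-0.002, -0.001, -1.0]]
contact_force: [-0.5, 0.3, -1.9]
opening: 0.499
```

```bash
python3 - <<'E'
from h import *
s=env.state(); print(s['t'],s['ee_pos'],s['contact_force'],s['opening'])
shot('wrist','w8.png')
for d in finder.find_in('wrist','clip_c_grip'): print(np.round(d['point'],4),d['conf'])
E
```

```text
26.5 [ 0.49381771 -0.12580266  0.14332854] [-0.49137635  0.27943408 -1.91292379] 0.49902767279893373
[ 0.6032 -0.1335  0.0496] 0.63
```

View pics/w8.png

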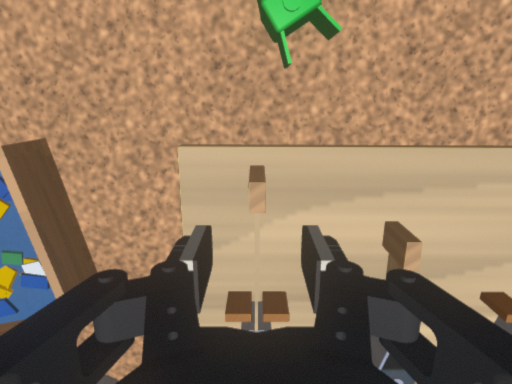

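>>> servo_tool([
  [[-25,0,-15],0],
  [[-35,0,-15],0],
  [[-35,0,-10],0],
  [[-15,0,0],0],
  [[0,0,0],0],
  [[0,0,0],0],
], claw=75)

```text
t: 27.2
ee_pos: [0.6015, -0.1331, 0.1801]
orientation: [[-0.997, 0.072, -0.004], [0.072, 0.997, 0.001], [0.004, 0.001, -1.0]]
contact_force: [0.1, -0.4, 0.5]
opening: 0.749
```

```bash
python3 - <<'E'
from h import *
s=env.state(); print(s['t'],s['ee_pos'],s['contact_force'],s['opening'])
im=shot('wrist','w9.png'); cal=viewer.get_calibration('wrist')
for d in finder.find_in('wrist','clip_c_grip'): print(np.round(d['point'],4),d['conf'],proj(cal,d['point']))
print(proj(cal,[.659,-.1375,.059]))
E
```

```text
27.2 [ 0.60147482 -0.13309639  0.18008563] [ 0.09159282 -0.44376602  0.52278384] 0.7491895817459424
[ 0.6484 -0.1371  0.06  ] 0.97 [253.57207573 235.92795314]
[254.02942606 246.6951845 ]
```

View pics/w9.png

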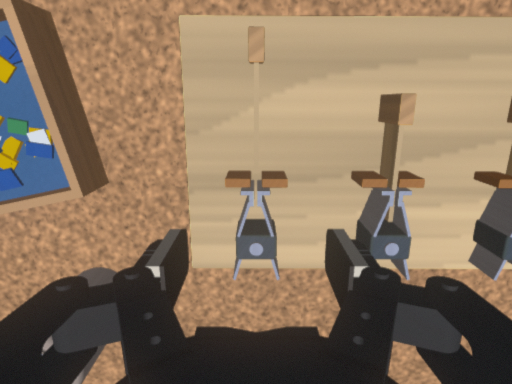

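>>> servo_tool([
  [[-18,0,10],0],
  [[-25,0,20],0],
  [[-15.5,0,25],0],
  [[0,0,20],0],
  [[0,0,5],0],
  [[0,0,0],0],
  [[0,0,0],0],
])

```text
t: 28.0
ee_pos: [0.6612, -0.1379, 0.1037]
orientation: [[-0.997, 0.072, 0.001], [0.072, 0.997, -0.0], [-0.001, -0.0, -1.0]]
contact_force: [0.6, 0.3, 0.7]
opening: 0.752
```

```bash
python3 - <<'E'
from h import *
s=env.state(); print(s['t'],s['ee_pos'],s['contact_force'],s['opening'])
im=shot('wrist','w10.png'); cal=viewer.get_calibration('wrist')
for x in (.648,.66,.672): print(proj(cal,[x,-.1373,.059]))
E
```

```text
28.0 [ 0.66121728 -0.13787384  0.10369399] [0.57896161 0.27271447 0.66822378] 0.7520772286576284
[252.93010699 191.46080371]
[254.45205925 210.78632492]
[255.9239879  229.47665375]
```

View pics/w10.png

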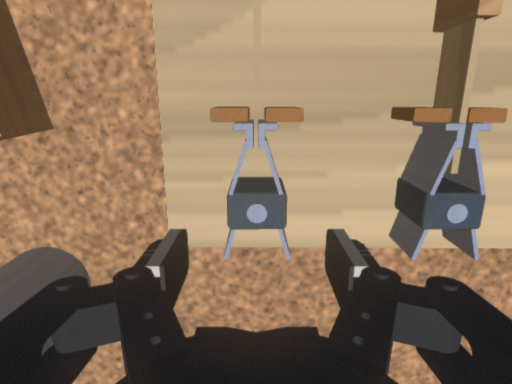

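>>> servo_tool([
  [[0,0,20],0],
  [[0,0,25],0],
  [[0,0,20],0],
  [[0,0,3],0],
  [[0,0,0],0],
  [[0,0,0],0],
])

```text
t: 28.65
ee_pos: [0.6624, -0.1381, 0.0366]
orientation: [[-0.997, 0.072, 0.003], [0.072, 0.997, -0.001], [-0.003, -0.001, -1.0]]
contact_force: [0.1, -0.2, 1.0]
opening: 0.748
```

>>> servo_tool([
  [[0,0,0],0],
  [[0,0,0],0],
  [[0,0,0],0],
  [[0,0,0],0],
  [[0,0,0],0],
  [[0,0,0],0],
], claw=30, grip_force=50)

```text
t: 29.25
ee_pos: [0.6623, -0.138, 0.036]
orientation: [[-0.997, 0.072, 0.003], [0.072, 0.997, -0.001], [-0.003, -0.001, -1.0]]
contact_force: [0.2, -0.1, 5.9]
opening: 0.411
```

>>> servo_tool([
  [[-1,0,-5],0],
  [[0,0,-15],0],
  [[0,0,-30],0],
  [[0,0,-35],0],
  [[0,0,-35],0],
  [[0,0,-35],0],
  [[0,0,0],0],
])

```text
t: 29.95
ee_pos: [0.6654, -0.1386, 0.1981]
orientation: [[-0.997, 0.072, 0.011], [0.072, 0.997, -0.003], [-0.011, -0.002, -1.0]]
contact_force: [1.2, -0.8, 0.6]
opening: 0.413
```

```bash
python3 - <<'E'
from h import *
s=env.state(); print(s['t'],s['ee_pos'],s['contact_force'],s['opening'])
im=shot('scene','s3.png')
E
```

```text
29.95 [ 0.66537733 -0.1386464   0.19808218] [ 1.22356517 -0.80313135  0.56172613] 0.4126920158946525
```

View pics/s3.png

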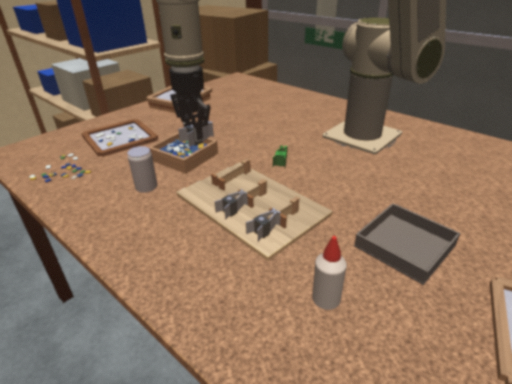

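>>> servo_tool([
  [[20,10,0],0],
  [[30,20,0],0],
  [[30,30,0],0],
  [[30,35,0],0],
  [[30,35,0],0],
  [[20,35,0],0],
  [[15,40,0],0],
  [[15,40,0],0],
  [[15,40,0],0],
  [[10,40,0],0],
])

```text
t: 31.0
ee_pos: [0.4692, 0.2032, 0.1884]
orientation: [[-0.997, 0.072, -0.002], [0.072, 0.997, -0.001], [0.002, -0.001, -1.0]]
contact_force: [0.1, -0.6, -0.8]
opening: 0.413
```

>>> servo_tool([
  [[5,40,0],0],
  [[3,40,0],0],
  [[0,40,0],0],
  [[0,25,0],0],
  [[0,15,0],0],
  [[0,0,0],0],
  [[0,0,0],0],
  [[0,0,0],0],
])

```text
t: 31.8
ee_pos: [0.4747, 0.3607, 0.189]
orientation: [[-0.997, 0.073, -0.001], [0.073, 0.997, -0.001], [0.0, -0.001, -1.0]]
contact_force: [0.2, -0.6, -1.1]
opening: 0.41
```

```bash
python3 - <<'E'
from h import *
s=env.state(); print(s['t'],s['ee_pos'],s['contact_force'],s['opening'])
R=np.array(s['orientation']); print(R.round(3).tolist()); print((R.T@(np.array([.477,.371,.2])-s['ee_pos'])*1000).round(1))
im=shot('top','t3.png'); shot('wrist','w11.png')
cv2.imwrite('pics/t3c.png',cv2.cvtColor(cv2.resize(im[110:270,80:340],None,fx=3,fy=3,interpolation=cv2.INTER_CUBIC),cv2.COLOR_RGB2BGR))
E
```

```text
31.8 [0.47471361 0.36067726 0.18904292] [ 0.22356358 -0.60998068 -1.08388835] 0.4104258514600765
[[-0.997, 0.073, -0.001], [0.073, 0.997, -0.001], [0.0, -0.001, -1.0]]
[ -1.5  10.5 -11. ]
```

View pics/t3c.png

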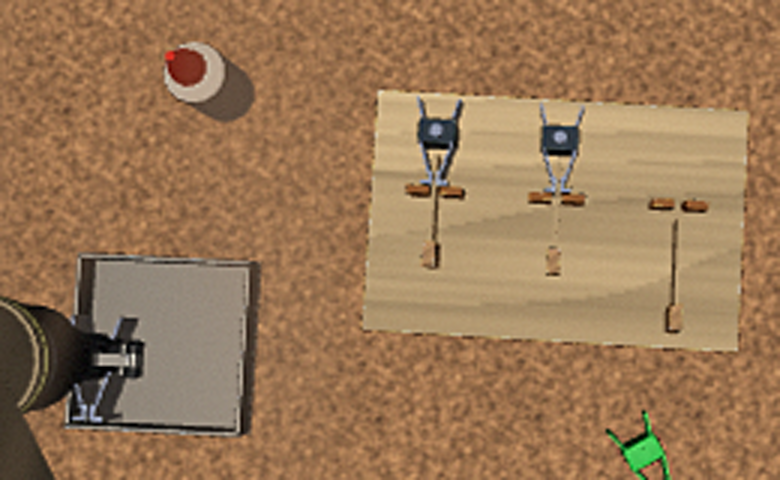

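View pics/w11.png

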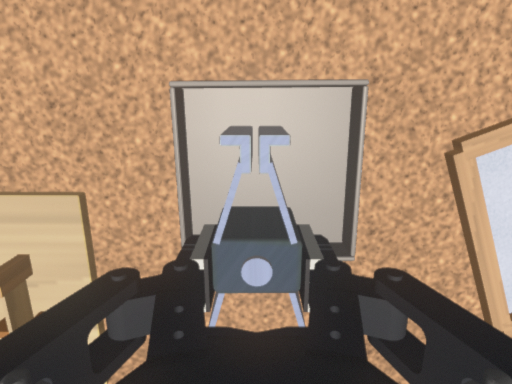

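```bash
python3 - <<'E'
from h import *
c=viewer.get_calibration('top'); w=viewer.get_calibration('wrist')
P=[back(c,(x/3+80,y/3+110),.04)for x,y in [(80,257),(252,262),(240,434),(67,428)]];print(np.round(P,3).tolist(),np.mean(P,0))
P=[back(w,p,.04)for p in [(172,83),(367,83),(354,258)]];print(np.round(P,3).tolist(),(P[0]+P[2])/2)
print([d['point'].round(3) if hasattr(d['point'],'round') else d['point'] for d in finder.find_in('wrist','tray_in')])
E
```

```text
[[0.563, 0.443, 0.04], [0.555, 0.276, 0.04], [0.39, 0.287, 0.04], [0.398, 0.454, 0.04]] [0.47647378 0.36498354 0.04      ]
[[0.391, 0.297, 0.04], [0.403, 0.462, 0.04], [0.566, 0.452, 0.04]] [0.4784082  0.37458104 0.04      ]
[[0.4579, 0.389, 0.0053]]
```

>>> servo_tool([
  [[-5,5,0],0],
  [[-5,4,15],0],
  [[0,0,30],0],
  [[0,0,35],0],
  [[0,0,35],0],
  [[0,0,20],0],
  [[0,0,10],0],
  [[0,0,5],0],
  [[0,0,3],0],
  [[0,0,2],0],
])

```text
t: 32.95
ee_pos: [0.4862, 0.3709, 0.0354]
orientation: [[-0.997, 0.072, 0.002], [0.072, 0.997, 0.001], [-0.002, 0.001, -1.0]]
contact_force: [0.1, 0.7, -1.6]
opening: 0.412
```

>>> servo_tool([
  [[0,0,2],0],
  [[0,0,2],0],
  [[0,0,0],0],
])

```text
t: 33.25
ee_pos: [0.4854, 0.3704, 0.0305]
orientation: [[-0.997, 0.072, 0.0], [0.072, 0.997, 0.0], [-0.0, 0.0, -1.0]]
contact_force: [-0.3, 0.3, -0.9]
opening: 0.411
```

>>> servo_tool([
  [[0,0,1.5],0],
  [[0,0,1],0],
  [[0,0,0],0],
  [[0,0,0],0],
])

```text
t: 33.65
ee_pos: [0.4852, 0.3703, 0.0278]
orientation: [[-0.997, 0.072, -0.0], [0.072, 0.997, -0.0], [0.0, -0.0, -1.0]]
contact_force: [-0.3, -0.2, -1.0]
opening: 0.41
```

>>> servo_tool([
  [[0,0,0.5],0],
  [[0,0,0.5],0],
  [[0,0,0],0],
  [[0,0,0],0],
])

```text
t: 34.05
ee_pos: [0.4852, 0.3703, 0.0267]
orientation: [[-0.997, 0.072, -0.0], [0.072, 0.997, -0.0], [0.0, -0.0, -1.0]]
contact_force: [-0.4, -0.1, -1.0]
opening: 0.411
```

>>> servo_tool([
  [[0,0,0.5],0],
  [[0,0,0.5],0],
  [[0,0,0],0],
])

```text
t: 34.35
ee_pos: [0.4853, 0.3704, 0.026]
orientation: [[-0.997, 0.072, 0.0], [0.072, 0.997, 0.0], [-0.0, 0.0, -1.0]]
contact_force: [-0.4, 0.2, 2.3]
opening: 0.416
```

>>> servo_tool([
  [[0,0,0],0],
  [[0,0,0],0],
  [[0,0,0],0],
  [[0,0,0],0],
  [[0,0,0],0],
], claw=65)

```text
t: 34.85
ee_pos: [0.4853, 0.3703, 0.0258]
orientation: [[-0.997, 0.072, 0.0], [0.072, 0.997, 0.0], [-0.0, 0.0, -1.0]]
contact_force: [0.0, 0.7, -0.6]
opening: 0.647
```

>>> servo_tool([
  [[0,0,-10],0],
  [[0,0,-25],0],
  [[0,0,-35],0],
  [[0,0,-40],0],
  [[0,0,-30],0],
  [[0,0,0],0],
  [[0,0,0],0],
])

```text
t: 35.55
ee_pos: [0.486, 0.3708, 0.1676]
orientation: [[-0.997, 0.072, 0.003], [0.072, 0.997, 0.002], [-0.002, 0.002, -1.0]]
contact_force: [-0.3, -0.1, -1.1]
opening: 0.647
```

>>> servo_tool([
  [[30,0,-20],0],
  [[40,0,-20],0],
  [[30,0,-10],0],
  [[0,0,0],0],
  [[0,0,0],0],
])

```text
t: 36.05
ee_pos: [0.3847, 0.3773, 0.2148]
orientation: [[-0.997, 0.071, -0.001], [0.071, 0.997, -0.001], [0.001, -0.001, -1.0]]
contact_force: [0.9, 0.5, 0.1]
opening: 0.649
```

```bash
python3 - <<'E'
from h import *
s=env.state(); print(s['t'],s['ee_pos'],s['contact_force'],s['opening'])
a=shot('scene','s4.png'); b=shot('top','t4.png')
for n in ('scene','top'):
  for d in finder.find_in(n,'clip_c_grip'): print(n,np.round(d['point'],3),d['conf'])
g=lambda i:cv2.cvtColor(i,cv2.COLOR_RGB2BGR)
A=cv2.resize(g(a)[140:300,170:470],(750,400),interpolation=3)
B=cv2.resize(g(b)[110:270,80:340],(750,461),interpolation=3)
cv2.imwrite('pics/e1.png',A);cv2.imwrite('pics/e2.png',B)
E
```

```text
36.05 [0.38470237 0.37734049 0.21479531] [0.89814248 0.47095703 0.12175391] 0.6486126276124031
scene [0.491 0.373 0.036] 0.91
scene [ 0.374 -0.095  0.032] 0.74
top [0.479 0.363 0.043] 0.81
top [ 0.364 -0.103  0.045] 0.69
```

View pics/e1.png

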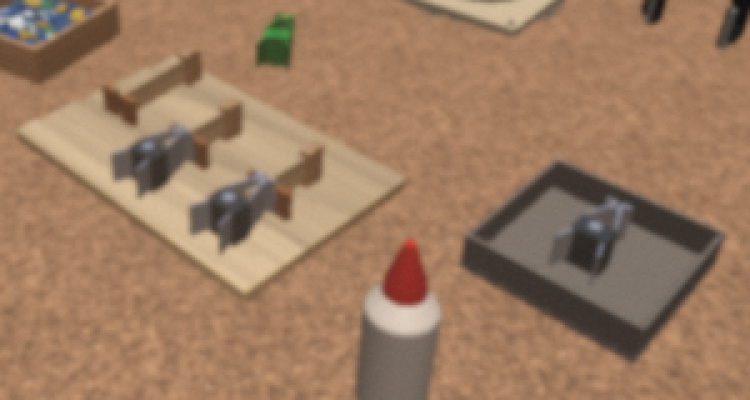

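View pics/e2.png

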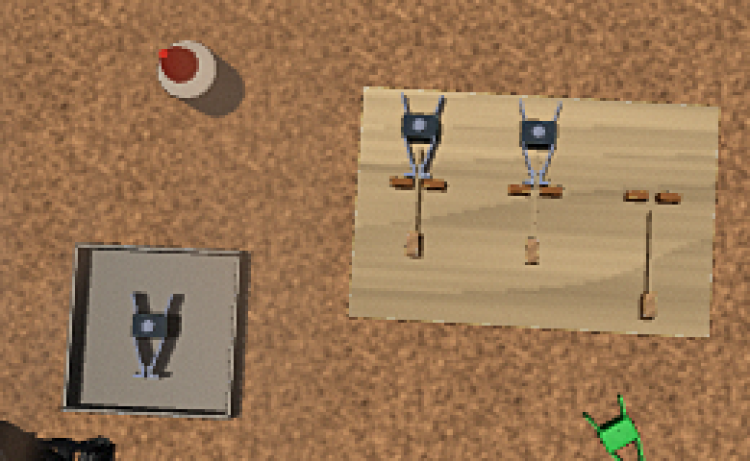

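Both views show the clip standing near the middle of the tray at (150,325) and its strip upright on the board at (648,300). The two good clips are at their stops with their strips still in the jaws. The bystanders and the green look-alike haven't been touched, and the arm is clear.

```bash
python3 -c "
from h import *
print(sign_off())"
```

```text
the job is handed in; nothing more can be done
None
```

I tested all three clips from left to right. The right-hand one was weak, and it now stands in the grey tray. The job is handed in; the station gave no verdict.

| Clip | Pull | Result |
|---|---|---|
| Left | up to about 10.4 N | held, good |
| Middle | up to about 8.8 N | held, good |
| Right | levelled off at about 3.5–4.8 N | strip kept sliding, weak |

- **Left pull:** I went past the 8 N target because the force stayed near 7.7 N for a moment and I needed to rule out a slip. It stayed under the 12 N limit.
- **Weak strip:** I drew it right out and left it standing on the jig board. Releasing it briefly showed 22 N at the wrist, from pressing the strip onto the board. It stayed upright.
- **Last checks:** At about 36 s, the scene and top views showed the clip upright near the tray's centre. Both good clips were at their stops with their strips still in the jaws. The bystanders in those views and the green look-alike looked untouched; the can was outside both close-ups, so I didn't check it at the end. The arm was clear.
- **Disagreement:** The top and wrist cameras differed by up to about 7 mm sideways. I aligned each grasp to the gripper's midline in the wrist picture instead, and all the grasps worked.

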